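# Lay out the power-cut kit

## Task

Lay out the power-cut kit on the row of three round mats, one thing centred on each: the white lantern standing on the mat next to the steel bowl, the yellow torch lying on the mat next to the red first-aid tin with its length pointing straight out from the arm, along x (either way round), and the blue cup, still upturned, on the mat between those two. Then stand the orange tea light centred on top of the upturned cup. Leave the bowl, the tin and the radio where they are.

Things in the scene. Friction and masses are not known exactly. Their poses are not given: they have to be found in the camera images.
- lantern: white plastic camping lantern, standing; origin at the centre of its underside, z up its axis. Base 72 mm across and 32 mm high, amber lamp 48 mm across from 32 to 85 mm, round white cap 50 mm across from 85 to 120 mm (grip it here), and a thin steel carrying loop above the cap up to 141 mm, in its y-z plane, 41 mm wide. 0.2 to 0.35 kg.
- torch: yellow plastic torch lying flat-side down, 130 mm long; origin at the centre of its length, on its underside; x runs along its length towards the lens. Square barrel 30 mm wide and 32 mm high from x = -65 to +30 mm (grip it across the barrel at the origin), head 44 mm wide and 36 mm high from x = +30 to +65 mm. About 0.12 to 0.22 kg.
- cup: blue ceramic cup, upturned; origin at the centre of its mouth rim, which is on the lid; z points up to its flat foot. 75 mm high, 64 mm across at the rim (below) and 58 mm at the foot (above), foot marked by a flat white disc 44 mm across. Its handle sticks out along +y to 55 mm from the axis, from 14 to 58 mm high, so grip it along its x. About 0.17 to 0.3 kg.
- tealight: orange plastic battery tea light: a disc 38 mm across and 22 mm high with a small yellow plastic flame up to 36 mm; origin at the centre of its underside, z up. 20 to 40 g.
- bowl: stainless steel bowl, 140 mm across the rim, 50 mm high, loose, standing beyond one end of the row of mats (left or right varies); origin at the centre of its underside. To be left alone.
- tin: red first-aid tin with a white cross on top, 80 mm (x) by 120 mm (y) by 45 mm high, loose, standing beyond the other end of the row of mats; origin at the centre of its underside. To be left alone.
- radio: black pocket radio lying flat on the far side of the mats, 70 mm (x) by 120 mm (y) by 34 mm high, loose; origin at the centre of its underside. To be left alone.
- mat_cork: round brown cork mat, 90 mm across, 3 mm thick, fixed to the lid; origin at the centre of its underside, on the lid. One of three mats of different colours in a loose row along y, about 155 mm apart; any colour may be in any place, and colour does not matter. The steel bowl is beside one end mat, the red tin beside the other.
- mat_black: round black rubber mat, 90 mm across, 3 mm thick, fixed to the lid; origin at the centre of its underside, on the lid. One of three mats of different colours in a loose row along y, about 155 mm apart; any colour may be in any place, and colour does not matter. The steel bowl is beside one end mat, the red tin beside the other.
- mat_grey: round light grey mat, 90 mm across, 3 mm thick, fixed to the lid; origin at the centre of its underside, on the lid. One of three mats of different colours in a loose row along y, about 155 mm apart; any colour may be in any place, and colour does not matter. The steel bowl is beside one end mat, the red tin beside the other.
Mind the look-alikes: they are no part of the job. There is more than one size of the torch; the one meant has the size given above.

How it is judged:
By the outcome, as a careful person would: the job done as asked, in the order asked, and still so for the second after the job is handed in, with the robot touching nothing.
It also fails if it takes over 106 s, if anything falls off the work surface, if the arm or the gripper's body presses on something with over 40 N, if the wrist force passes 120 N, or if a joint passes its speed limit or range.

## Robot

A 6-joint arm with a two-finger parallel gripper is mounted at the origin on the work surface. World frame = base frame: x ahead of the robot, y to its left, z up, the work surface at z = 0. Lengths are in mm, angles in rad, forces in N, time in s.
With the tool pointing down it reaches from about 275 to 750 mm from the base axis. Payload 10.2 kg.
Tool frame: the origin (TCP) lies midway between the tips of the shut fingers; the grasp point (between the pads) lies 19 mm behind it (ctrl.tcp_to_grasp is the z of the grasp point in the tool frame, in mm); z points along the fingers, y is the direction in which the jaws open and shut (so a half turn about z gives the same grasp; the last joint's range is limited). The gripper opens to 85 mm and grips with 20 to 120 N. Pads are 22 mm wide; open, the fingers measure 114 mm over their backs; the gripper's body (76 mm by 85 mm) begins 54 mm behind the grasp point. The pads swing forward as they close: fully open they stand 13 mm farther back than shut.
Start: joints at [0.993, 0.313, 1.498, -0, 1.331, -0.223], TCP at [182.399, 492.302, 231.294] pointing down, gripper open.
Joint ranges: [-2.94, 2.94], [-0.97, 2.17], [0.19, 2.56], [-1.23, 4.37], [0.02, 3.11], [-2.88, 2.88]. Speed limits (rad/s): [2.39, 2.39, 3.01, 3.14, 3.14, 3.14].

## Interface

Orientations are given as a unit quaternion [w, x, y, z].
In Python, from rig import sensors, capture, order, ctrl gives the robot as it stands. The module is installed in compiled form; this text tells all that it offers.
- The arm moves only by the tool play_rows, never from a script. Its argument "deltas" is a list of rows, each a list of 7 numbers: the shift along the world's x, y, z in units of 40 mm (1.0 is 40 mm), then the turn, a rotation vector about the world's x, y, z in units of 6 degrees (1.0 is 6 degrees), then the opening, from -1 (shut) to 1 (fully open). A call has 1 to 8 rows; each row shifts and turns the commanded pose from where the row before left it; what a row does not reach is not made up. A row lasts 1/12 s, in which the tool goes at most 41.7 mm and 7.16 degrees, less where a joint would pass 70% of its speed; a pose out of reach is approached as far as the arm can. A call is refused whole if a number of a shift passes 1 or a number of a turn 1, either way. A call with a gripper value outside its range is refused whole. The fingers move at their own pace and stop on an object; "squeeze" is the grip in N (left out, the last holds). Time passes only in rows, so rows that do not move let the fingers close. It gives the time, the measured TCP pose, the force and the opening at its end, in the units of the state.
- sensors.sense(): the state, without advancing time (a new reading comes with each control period).
- capture(name): name is "scene" or "top" or "wrist"; returns a dict with "pixels" (384x512x3 uint8, red, green, blue), "z_map" (384x512 float32, mm along the optical axis (not along the pixel's ray), 0 where there is no reading), "fx", "fy", "cx", "cy" (pixels), "eye" and "rotation" of the camera in the world; the wrist camera has in their place "tool_from_camera" (4x4, takes a point from camera to tool coordinates, whose origin is the TCP and whose axes are the flange's). Camera axes: x right, y down, z forward; pixel columns grow to the right and rows downward; lengths in mm; the calibration is good to about 2 mm. The wrist camera is an equidistant fisheye: a pixel r from the principal point sees the ray r / f radians off the axis. A picture is of the moment at which its call begins: read the wrist's pose just before it.
- order.finish_job(): hands the job in, once; it reports no verdict.
The state is a dict: "time_s": time; "joints": joint angles; "dq": joint speeds; "tau": joint torques, N m; "eef_pos": TCP position; "ee_rot": TCP orientation; "force": force on the tool from outside, world axes, zero at the start; "wrist_torque": the same for the moment, N m; "grip_width": opening from 0.0 (shut) to 1.0 (fully open).
Only numpy, scipy, OpenCV 4.12 (cv2) and the standard library are available. Lean on these libraries where they do the work, as an engineer would, in place of code of your own. Each camera call takes 0.05 s, during which the arm holds its last target. There are 200 camera calls.

## Working session

There is one attempt and no reset: what is moved stays moved. The work goes in short steps, Python scripts to look and compute and a tool call to move; the robot and the scene stay as the last step left them, time stands still between calls to the robot, and variables do not carry over. Pictures are saved under pics/ and viewed, about 12 in all and at most 16, crops included, and the job is handed in when it is done.

Besides the shell and the picture viewer there is one more tool, called after "Emit:" as name(argument=value, ...) on one line, values as JSON. play_rows: Moves the arm, as the interface text tells. Its arguments: {"type":"object","properties":{"deltas":{"type":"array","items":{"type":"array","items":{"type":"number"}}},"squeeze":{"type":"number"}},"required":["deltas"]}

```bash
mkdir -p pics
python3 - <<'E'
from rig import sensors,capture,ctrl
import cv2,numpy as np,pickle
s=sensors.sense();print(s['time_s'],s['eef_pos'],s['ee_rot'],s['grip_width'],ctrl.tcp_to_grasp)
for n in("scene","top"):
    d=capture(n);pickle.dump(d,open(f'{n}0.pkl','wb'))
    cv2.imwrite(f'pics/{n}0.png',d['pixels'][...,::-1]);print(n,d['eye'],np.array(d['rotation']).round(3).tolist(),d['fx'],d['cx'],d['cy'])
E
```

```text
0.0 [182.26668338 492.06294513 230.72363163] [-2.61040017e-04  1.76493039e-01  9.84301665e-01 -6.09123958e-04] 0.9977287171032725 -18.700000000000003
scene [848.84940361 390.330141   703.3283452 ] [-0.107, 0.273, 0.9, -0.323] 354.1334298781107 255.3932453057 189.57767580846405
top [ 309.80133748  -73.75752016 1135.29648705] [0.07, -0.694, 0.715, -0.053] 427.7517963704816 253.29809287422202 194.7056673801624
```

View pics/top0.png

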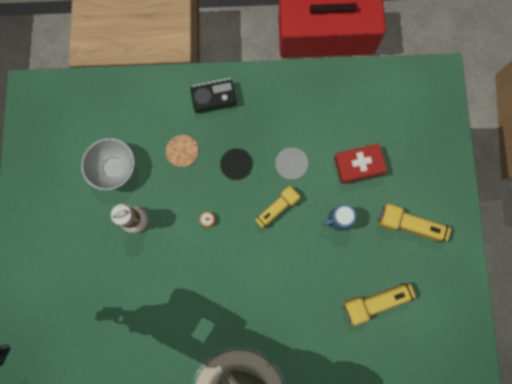

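View pics/scene0.png

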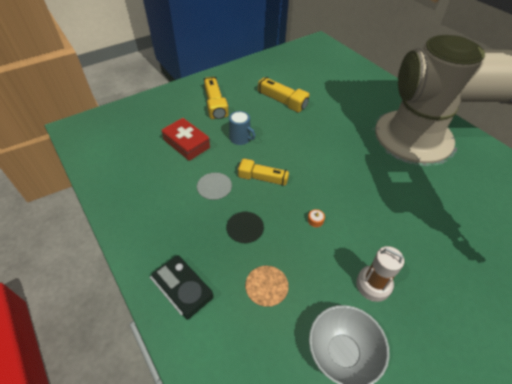

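Top view: bowl (109,165) at left, tin (361,163) at right, mats cork (182,151), black (237,164), grey (292,163). The lantern is at (130,217), the tea light at (207,219) and the cup at (343,217) with its handle to the left. Three torches at (278,208), (415,224) and (380,303); the first spans about 52 px ≈ 130 mm, the others about 70 px, so the first should be the one. I'll measure and confirm.

```bash
cat > h.py <<'E'
import numpy as np,cv2,pickle
from scipy.spatial.transform import Rotation as R
def rot(d): 
    q=np.array(d['rotation']); return R.from_quat(q[[1,2,3,0]]).as_matrix() if q.size==4 else q
def cloud(d):
    z=d['z_map'];v,u=np.mgrid[:384,:512]
    p=np.stack([(u-d['cx'])/d['fx']*z,(v-d['cy'])/d['fy']*z,z],-1)@rot(d).T+d['eye']
    p[z==0]=np.nan
    return p
def hsv(d): return cv2.cvtColor(d['pixels'],cv2.COLOR_RGB2HSV)
E
python3 - <<'E'
from h import *
for n in("top","scene"):
    d=pickle.load(open(n+'0.pkl','rb'));P=cloud(d);H=hsv(d);h,s,v=[H[...,i].astype(int) for i in range(3)]
    print(n)
    tab=(np.abs(P[...,2])<25)&(h>60)&(h<90)&(s>80); 
    A=P[tab];A=A[(abs(A[:,0]-400)<300)&(abs(A[:,1])<400)]
    c=np.linalg.lstsq(np.c_[A[:,:2],np.ones(len(A))],A[:,2],rcond=None)[0];print('table plane',c.round(4))
    z=P[...,2]-(P[...,0]*c[0]+P[...,1]*c[1]+c[2])
    ws=(P[...,0]>250)&(P[...,0]<760)&(abs(P[...,1])<450)
    # non-green or raised
    m=ws&(((~((h>60)&(h<90)&(s>80)))&(z>-10))|(z>12))
    m=cv2.morphologyEx(m.astype(np.uint8),cv2.MORPH_OPEN,np.ones((2,2)))
    k,L,st,ce=cv2.connectedComponentsWithStats(m)
    for i in range(1,k):
        if st[i,4]<60: continue
        q=P[L==i];zz=z[L==i];top=np.nanpercentile(zz,95)
        t=q[zz>top-8]
        (cx,cy),(a,b),ang=cv2.minAreaRect(q[:,:2].astype(np.float32))
        print(ce[i].round(),st[i,4],'rgb',np.median(d['pixels'][L==i],0),'top',top.round(),'topc',np.mean(t,0).round(1),'rect',round(cx,1),round(cy,1),round(a),round(b),round(ang))
d=pickle.load(open('top0.pkl','rb'))
cv2.imwrite('pics/crop1.png',cv2.resize(d['pixels'][125:330,95:460,::-1],None,fx=2.15,fy=2.15,interpolation=cv2.INTER_CUBIC))
E
```

```text
top
table plane [0.0007 0.001  0.1411]
[208. 108.] 187 rgb [33. 41. 34.] top 33.0 topc [752.7  78.1  30.6] rect 754.0 65.2 12 82 6
[182. 152.] 1031 rgb [174. 140. 105.] top 6.0 topc [637.  143.1   3.5] rect 638.3 143.1 102 98 0
[109. 165.] 2435 rgb [130. 136. 131.] top 50.0 topc [606.2 344.   48.6] rect 594.2 346.6 157 136 54
[361. 164.] 1854 rgb [153.  58.  50.] top 48.0 topc [ 581.  -333.1   45.2] rect 586.5 -343.4 98 143 11
[292. 164.] 1011 rgb [143. 147. 141.] top 6.0 topc [ 591.2 -156.8    3.1] rect 590.8 -157.9 67 98 47
[237. 165.] 832 rgb [43. 47. 41.] top 6.0 topc [594.9  -5.7   3.6] rect 595.1 -6.4 88 87 86
[279. 207.] 926 rgb [161.  143.5  78. ] top 37.0 topc [ 476.3 -116.4   33.5] rect 470.3 -116.2 57 145 43
[395. 219.] 844 rgb [177. 154.  82.] top 50.0 topc [ 435.3 -406.8   46.9] rect nan nan 0 0 0
[131. 219.] 1005 rgb [117. 118. 109.] top 123.0 topc [452.1 267.9 122.5] rect 455.9 285.0 115 58 60
[343. 218.] 642 rgb [104.  127.  141.5] top 78.0 topc [ 437.8 -275.    75.4] rect 435.4 -276.8 60 103 15
[208. 220.] 279 rgb [160. 134. 104.] top 25.0 topc [446.9  74.1  23.1] re
[... 575 characters left out ...]
 81 144 33
[215. 187.] 827 rgb [142. 149. 140.] top 5.0 topc [ 593.7 -151.2    4. ] rect 596.3 -154.4 89 85 53
[317. 219.] 317 rgb [162. 122.  86.] top 25.0 topc [448.1  74.8  23.9] rect 438.2 70.2 56 48 25
[246. 228.] 888 rgb [41. 49. 41.] top 5.0 topc [ 5.977e+02 -5.000e-01  4.200e+00] rect 601.8 2.4 61 83 48
[381. 275.] 1824 rgb [132. 130. 118.] top 122.0 topc [455.4 269.7 123.3] rect 411.2 264.1 152 75 9
[268. 287.] 1555 rgb [193. 144.  96.] top 5.0 topc [639.4 147.4   3.7] rect 633.1 147.1 92 86 54
[204. 286.] 186 rgb [37. 48. 40.] top 33.0 topc [754.   81.3  32.4] rect 750.5 69.1 19 80 2
[349. 346.] 5235 rgb [143. 149. 143.] top 50.0 topc [582.8 328.3  48.6] rect 580.8 332.1 121 117 43
```

View pics/crop1.png

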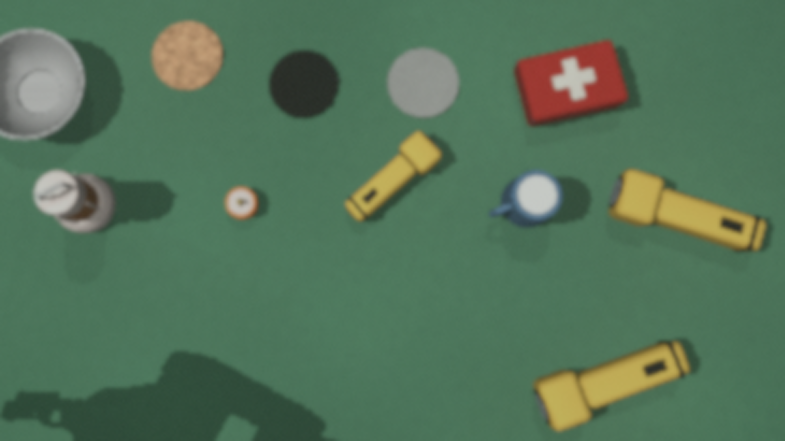

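The crop confirms it: the torch at (278,208) (top 37 mm, ~130 mm long) fits the description, while the other two are 45–50 mm high and clearly longer. The two cameras disagree by 4–5 mm, so I'll refine with the wrist camera.

Emit:
play_rows(deltas=[[0.8,-0.8,0.2,0,0,0.5,1],[0.8,-0.8,0.2,0,0,0.5,1],[0.8,-0.8,0.2,0,0,0.5,1],[0.8,-0.8,0.2,0,0,0.5,1],[0.8,-0.8,0.2,0,0,0.5,1],[0.8,-0.8,0.2,0,0,0.5,1],[0.8,-0.8,0.2,0,0,0.4,1],[0,0,0,0,0,0,1]], squeeze=40)

```text
time_s: 0.77
eef_pos: [389.7, 285.0, 282.8]
ee_rot: [0.001, 0.001, 1.0, -0.0]
force: [-0.6, 0.8, -0.5]
grip_width: 1.0
```

Emit:
play_rows(deltas=[[0.7,-0.8,0,0,0,0,1],[0.7,-0.8,0,0,0,0,1],[0.6,-0.8,0,0,0,0,1],[0.5,-0.8,0,0,0,0,1],[0,0,0,0,0,0,1],[0,0,0,0,0,0,1]])

```text
time_s: 1.27
eef_pos: [484.8, 161.4, 281.4]
ee_rot: [-0.001, 0.001, 1.0, 0.0]
force: [0.6, 1.1, 0.0]
grip_width: 1.0
```

```bash
cat >> h.py <<'E'
def wrist(tag=None):
    from rig import sensors,capture
    s=sensors.sense();d=capture('wrist')
    q=np.array(s['ee_rot']);T=np.eye(4);T[:3,:3]=R.from_quat(q[[1,2,3,0]]).as_matrix();T[:3,3]=s['eef_pos']
    d['T']=T@np.array(d['tool_from_camera']);d['s']=s
    if tag:
        pickle.dump(d,open(tag+'.pkl','wb'));cv2.imwrite(f'pics/{tag}.png',d['pixels'][...,::-1])
    return d
def wcloud(d):
    z=d['z_map'].astype(float);v,u=np.mgrid[:384,:512]
    x=(u-d['cx']);y=(v-d['cy']);r=np.hypot(x,y)+1e-9;th=np.hypot(x/d['fx'],y/d['fy'])
    k=np.tan(np.minimum(th,1.5))
    p=np.stack([x/r*k*z,y/r*k*z,z],-1);p[(z==0)|(th>1.3)]=np.nan
    return p@d['T'][:3,:3].T+d['T'][:3,3]
E
python3 - <<'E'
from h import *
d=wrist('w1');print(d['s']['eef_pos'],d['T'].round(3).tolist(),d['fx'],d['cx'],d['cy'])
E
```

```text
[484.79691179 161.38661987 281.4255629 ] [[0.003, 0.951, 0.31, 406.41], [1.0, -0.002, -0.001, 160.874], [0.0, 0.31, -0.951, 423.989], [0.0, 0.0, 0.0, 1.0]] 297.3186396354542 256.2223119526949 192.29138871755788
```

View pics/w1.png

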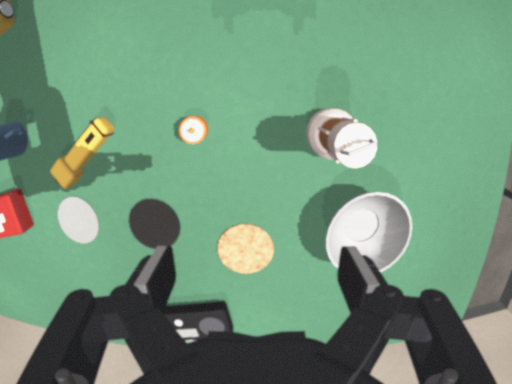

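Wrist view: lantern cap (355,144), cork (246,248), black (154,223), grey (78,220), tea light (193,130), torch (82,155).

```bash
cat >> h.py <<'E'
def blob(P,m,zlo,zhi,near,rad):
    """centre & sizes (min-area rect and circle) of masked points in a z band near a point"""
    k=m&(P[...,2]>zlo)&(P[...,2]<zhi)&(np.hypot(P[...,0]-near[0],P[...,1]-near[1])<rad)
    k=cv2.morphologyEx(k.astype(np.uint8),cv2.MORPH_OPEN,np.ones((3,3)))>0
    q=P[k]
    if len(q)<10: return None
    c,r=cv2.minEnclosingCircle(q[:,:2].astype(np.float32));b=cv2.minAreaRect(q[:,:2].astype(np.float32))
    return dict(n=len(q),mean=q.mean(0).round(1),circ=np.round([*c,r],1),rect=np.round([*b[0],*b[1],b[2]],1))
def allm(P,H):
    h,s,v=[H[...,i].astype(int) for i in range(3)]
    ng=~((h>55)&(h<95)&(s>70)); T=np.ones_like(ng)
    return dict(cork=blob(P,(h<25)&(s>50),-10,15,(638,145),65),black=blob(P,(v<75)&(s<90),-10,15,(596,-3),65),
     grey=blob(P,ng&(v>90)&(s<60),-10,15,(592,-154),65),lantern=blob(P,T,112,128,(453,268),60),lanbase=blob(P,T,12,36,(450,270),70),
     tea=blob(P,T,14,30,(447,74),40),cup=blob(P,T,69,84,(439,-273),50),torch=blob(P,T,27,42,(470,-116),90),
     table=blob(P,~ng,-15,15,(530,150),60))
E
python3 - <<'E'
from h import *
d=pickle.load(open('w1.pkl','rb'));
for n,c,H in(('w',wcloud(d),hsv(d)),*[(k,cloud(e),hsv(e)) for k in('top','scene') for e in[pickle.load(open(k+'0.pkl','rb'))]]):
    print(n)
    for k,v in allm(c,H).items(): print(k,v and [x.tolist() if hasattr(x,'tolist') else x for x in v.values()])
E
```

```text
w
cork [2093, [638.6, 142.6, 2.8], [641.8, 141.9, 46.3], [640.4, 142.8, 90.2, 89.0, 89.3]]
black [1752, [595.9, -4.9, 2.9], [597.8, -5.3, 42.9], [597.3, -5.0, 82.5, 82.8, 83.2]]
grey [1556, [593.8, -155.6, 2.6], [595.1, -159.4, 48.4], [596.4, -158.9, 92.3, 95.3, 33.1]]
lantern [1371, [451.8, 264.6, 119.6], [452.9, 267.4, 25.2], [453.1, 266.3, 48.6, 48.2, 14.6]]
lanbase [746, [445.6, 249.6, 27.5], [453.1, 266.8, 36.2], [448.4, 255.1, 45.5, 72.3, 68.3]]
tea [549, [447.0, 74.0, 22.1], [446.9, 72.9, 19.1], [447.6, 73.5, 36.0, 36.4, 87.1]]
cup None
torch [1399, [472.7, -111.1, 32.5], [470.0, -113.7, 65.9], [471.2, -112.6, 43.0, 131.7, 42.1]]
table [4831, [528.2, 150.3, -0.0], [530.0, 150.0, 60.0], [530.4, 150.6, 118.7, 118.3, 88.0]]
top
cork [820, [639.6, 144.7, 3.7], [639.4, 145.1, 46.2], [640.1, 145.0, 89.4, 88.8, 23.1]]
black [775, [597.1, -3.9, 3.6], [597.7, -4.1, 43.8], [596.7, -3.8, 82.3, 84.5, 89.0]]
grey [906, [594.1, -154.9, 3.1], [594.9, -155.6, 47.8], [595.0, -155.3, 90.4, 91.5, 87.7]]
lantern [296, [451.9, 266.7, 120.4], [452.6, 269.1, 24.7], [452.6, 267.6, 48.6, 45.8, 12.2]]

[... 572 characters left out ...]
9, 4.3], [597.2, -4.6, 44.5], [597.8, -5.6, 88.0, 83.4, 55.1]]
grey [770, [594.3, -155.2, 4.2], [591.6, -158.1, 48.2], [593.2, -158.6, 93.9, 90.0, 79.8]]
lantern [423, [458.4, 270.9, 120.4], [452.3, 268.0, 24.9], [454.8, 268.2, 47.2, 44.0, 76.2]]
lanbase [472, [469.8, 274.3, 27.2], [452.3, 268.6, 36.0], [460.5, 272.0, 52.3, 70.7, 24.5]]
tea [164, [449.6, 75.7, 22.9], [446.4, 73.4, 19.4], [447.7, 73.7, 36.2, 33.0, 52.5]]
cup [259, [440.5, -273.3, 76.1], [439.0, -278.9, 32.0], [439.0, -276.5, 59.2, 55.5, 56.6]]
torch [501, [476.7, -113.3, 33.8], [473.3, -109.6, 65.8], [472.2, -110.5, 42.8, 131.3, 39.4]]
table [2045, [531.5, 151.8, 1.2], [530.0, 150.0, 59.9], [530.6, 150.6, 117.4, 118.4, 76.3]]
```

Emit:
play_rows(deltas=[[-0.27,0.88,0,0,0,0,1],[-0.27,0.88,0,0,0,0,1],[-0.27,0.89,0,0,0,0,1],[0,0,-0.7,0,0,0,1],[0,0,-0.7,0,0,0,1],[0,0,-0.7,0,0,0,1],[0,0,0,0,0,0,1],[0,0,0,0,0,0,1]])

```text
time_s: 1.98
eef_pos: [450.9, 269.4, 198.1]
ee_rot: [-0.001, -0.001, 1.0, -0.0]
force: [0.5, -0.7, 1.7]
grip_width: 1.003
```

Emit:
play_rows(deltas=[[0.04,-0.05,-0.5,0,0,0,1],[0,0,-0.7,0,0,0,1],[0,0,-0.7,0,0,0,1],[0,0,-0.7,0,0,0,1],[0,0,-0.35,0,0,0,1],[0,0,0,0,0,0,1],[0,0,0,0,0,0,1],[0,0,0,0,0,0,1]])

```text
time_s: 2.65
eef_pos: [454.8, 267.1, 82.4]
ee_rot: [0.002, -0.001, 1.0, 0.001]
force: [0.7, -0.1, 0.0]
grip_width: 0.999
```

Emit:
play_rows(deltas=[[0,0,0,0,0,0,-1],[0,0,0,0,0,0,-1],[0,0,0,0,0,0,-1],[0,0,0,0,0,0,-1],[0,0,0,0,0,0,-1],[0,0,0,0,0,0,-1]], squeeze=40)

```text
time_s: 3.15
eef_pos: [454.1, 266.8, 81.1]
ee_rot: [0.001, -0.001, 1.0, 0.0]
force: [-0.5, 0.9, 6.0]
grip_width: 0.579
```

Emit:
play_rows(deltas=[[0,0,0.4,0,0,0,-1],[0,0,0.6,0,0,0,-1],[0.6,-0.4,0,0,0,0,-1],[0.6,-0.4,0,0,0,0,-1],[0.6,-0.4,0,0,0,0,-1],[0.6,-0.4,0,0,0,0,-1],[0.6,-0.4,0,0,0,0,-1],[0.6,-0.4,0,0,0,0,-1]])

```text
time_s: 3.82
eef_pos: [598.3, 169.5, 119.8]
ee_rot: [-0.0, -0.001, 1.0, -0.0]
force: [-0.2, 1.4, -2.6]
grip_width: 0.574
```

Emit:
play_rows(deltas=[[0.6,-0.4,0,0,0,0,-1],[0.47,-0.28,0,0,0,0,-1],[0,0,-0.4,0,0,0,-1],[0,0,0,0,0,0,-1],[0,0,0,0,0,0,-1],[0,0,0,0,0,0,-1]])

```text
time_s: 4.32
eef_pos: [640.0, 143.8, 104.5]
ee_rot: [-0.0, -0.001, 1.0, 0.0]
force: [0.1, -0.4, -1.1]
grip_width: 0.576
```

Run:
```python
from h import *
from rig import capture
d=wrist('w2');print(d['s']['eef_pos'],d['s']['force'],d['s']['grip_width'])
def bl(P,near):
    T=np.ones(P.shape[:2],bool)
    for r in((112,200),(35,80),(10,40)):pass
for n in('wrist','top','scene'):
    e=d if n=='wrist' else capture(n);P=wcloud(e) if n=='wrist' else cloud(e)
    T=np.ones(P.shape[:2],bool)
    for a,b in((3.5,9),(14,60)):
        r=blob(P,T,a,b,d['s']['eef_pos'][:2],55);print(n,a,b,r and r['n'],r and r['circ'],r and r['rect'], r and r['mean'])
    if n=='scene': cv2.imwrite('pics/s2.png',e['pixels'][...,::-1])
```

```text
[639.97469113 143.76868655 104.47039479] [ 0.10243217 -0.42200139 -1.08076472] 0.5764911695592395
wrist 3.5 9 None None None None
wrist 14 60 2909 [638.3 144.2  35.8] [626.4 145.8  71.   47.2  82.6] [617.6 145.6  50.1]
top 3.5 9 None None None None
top 14 60 176 [630.7 134.4  32.3] [625.5 126.   24.3  64.4  58. ] [622.7 125.1  47.7]
scene 3.5 9 33 [631.7 172.5  22.4] [631.7 175.5  11.5  44.9  89.9] [630.6 174.7   4.8]
scene 14 60 492 [637.9 145.5  35.8] [647.2 154.4  46.1  70.7  42.6] [651.8 161.9  49. ]
```

View pics/s2.png

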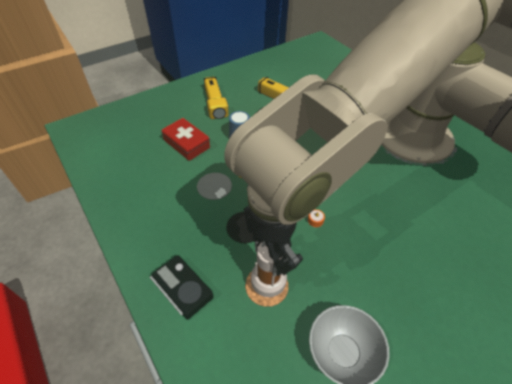

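The lantern hangs over the cork mat, about 1 mm short in x. I'll lower it.

Emit:
play_rows(deltas=[[0.03,0,-0.2,0,0,0,-1],[0,0,-0.2,0,0,0,-1],[0,0,-0.05,0,0,0,-1],[0,0,0,0,0,0,-1],[0,0,0,0,0,0,-1]])

```text
time_s: 4.88
eef_pos: [641.5, 143.3, 85.8]
ee_rot: [-0.0, -0.001, 1.0, -0.0]
force: [0.7, -0.2, -1.4]
grip_width: 0.574
```

Emit:
play_rows(deltas=[[0,0,-0.03,0,0,0,-1],[0,0,-0.02,0,0,0,-1],[0,0,0,0,0,0,-1],[0,0,0,0,0,0,-1]])

```text
time_s: 5.22
eef_pos: [641.6, 143.3, 84.2]
ee_rot: [0.0, -0.001, 1.0, 0.0]
force: [-0.6, -0.3, -1.3]
grip_width: 0.578
```

Emit:
play_rows(deltas=[[0,0,-0.03,0,0,0,-1],[0,0,0,0,0,0,-1],[0,0,0,0,0,0,-1]])

```text
time_s: 5.47
eef_pos: [642.0, 143.4, 84.1]
ee_rot: [0.001, -0.001, 1.0, -0.0]
force: [-2.0, 0.7, 4.9]
grip_width: 0.574
```

Contact (z force now +5 N). Release, rise, and head for the torch. The cup is nearby, so I stay high.

Emit:
play_rows(deltas=[[0,0,0,0,0,0,1],[0,0,0,0,0,0,1],[0,0,0,0,0,0,1],[0,0,0,0,0,0,1],[0,0,0.3,0,0,0,1],[0,0,0.7,0,0,0,1],[0,0,0.8,0,0,0,1],[0,0,0.8,0,0,0,1]])

```text
time_s: 6.13
eef_pos: [641.3, 143.3, 188.9]
ee_rot: [-0.0, -0.001, 1.0, 0.0]
force: [1.2, 0.3, 0.1]
grip_width: 1.0
```

Emit:
play_rows(deltas=[[-0.7,-0.7,0.3,0,0,-1,1],[-0.7,-0.7,0,0,0,-1,1],[-0.7,-0.8,0,0,0,-1,1],[-0.7,-0.8,0,0,0,-1,1],[-0.7,-0.8,0,0,0,-1,1],[-0.7,-0.8,0,0,0,-1,1],[-0.7,-0.8,0,0,0,-1,1],[0,-0.8,0,0,0,-1,1]])

```text
time_s: 6.8
eef_pos: [444.8, -101.9, 199.8]
ee_rot: [-0.0, 0.409, 0.913, -0.0]
force: [0.0, 0.8, 0.4]
grip_width: 1.006
```

Emit:
play_rows(deltas=[[0,0,0,0,0,0,1],[0,0,0,0,0,0,1]])

```text
time_s: 6.97
eef_pos: [448.4, -102.7, 199.8]
ee_rot: [0.001, 0.407, 0.913, 0.0]
force: [0.1, 0.2, 0.6]
grip_width: 1.0
```

Run:
```python
from h import *
d=wrist('w3');print(d['s']['eef_pos'],d['s']['ee_rot'],d['s']['grip_width'])
P=wcloud(d);M=allm(P,hsv(d))
T=np.ones(P.shape[:2],bool)
M['lantern']=blob(P,T,112,128,(640,144),60);M['base']=blob(P,T,14,60,(640,144),60)
for k,v in M.items():print(k,v and [x.tolist() if hasattr(x,'tolist') else x for x in v.values()])
```

```text
[ 448.35547952 -102.66531534  199.78527691] [7.15289616e-04 4.07224991e-01 9.13327594e-01 2.63954984e-05] 1.0000052368917423
cork [682, [622.3, 127.5, 3.0], [640.7, 142.5, 46.1], [629.8, 134.5, 65.1, 89.2, 39.0]]
black [2843, [595.7, -6.9, 2.9], [597.7, -6.8, 43.5], [597.2, -6.7, 84.3, 85.6, 54.6]]
grey [2911, [592.3, -156.9, 2.7], [596.9, -158.1, 47.6], [594.5, -160.2, 86.1, 94.8, 43.6]]
lantern None
lanbase None
tea [814, [446.4, 70.7, 22.1], [447.1, 72.3, 19.0], [447.2, 71.9, 36.6, 37.1, 25.2]]
cup [14, [411.7, -274.7, 73.7], [411.1, -274.0, 4.1], [412.1, -274.2, 8.1, 2.4, 79.6]]
torch [3158, [472.3, -113.0, 32.6], [472.2, -113.0, 65.4], [475.0, -110.9, 44.2, 129.9, 36.0]]
table [5168, [527.8, 147.4, -0.1], [530.0, 149.9, 60.0], [530.0, 150.0, 118.3, 119.5, 50.3]]
base [1397, [624.1, 131.0, 34.5], [639.6, 143.1, 36.0], [632.2, 137.3, 51.9, 70.8, 35.3]]
```

View pics/w3.png

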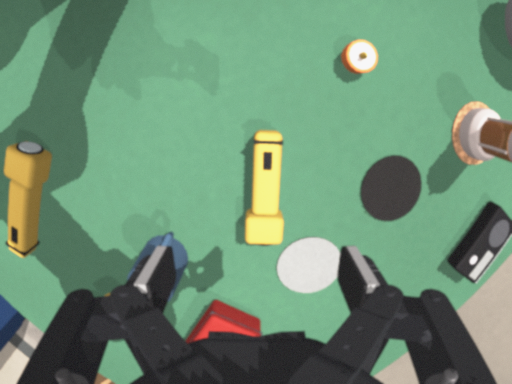

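Wrist view: the torch is at (265,190), nearly parallel to the fingers' plane of approach; lantern base and cork centre agree within about 1 mm. I'll fit the torch axis accurately.

```bash
cat >> h.py <<'E'
def torchfit(P,near,rad=85,z0=22,z1=45):
    k=(P[...,2]>z0)&(P[...,2]<z1)&(np.hypot(P[...,0]-near[0],P[...,1]-near[1])<rad)
    n,L,st,_=cv2.connectedComponentsWithStats(k.astype(np.uint8));k=L==1+np.argmax(st[1:,4])
    q=P[k][:,:2];a=-0.84 if True else 0
    best=None
    from numpy import cos,sin
    c=q.mean(0);u,s,vt=np.linalg.svd(q-c,full_matrices=False);ax=vt[0]*(1 if vt[0][0]>0 else -1)
    for it in range(5): # refine by centreline fit of slices
        nrm=np.array([-ax[1],ax[0]]);t=(q-c)@ax;w=(q-c)@nrm
        tt=np.arange(t.min()+8,t.max()-4,4);mid=[];wid=[]
        for x in tt:
            g=w[abs(t-x)<2.5];mid.append((np.percentile(g,98)+np.percentile(g,2))/2);wid.append(np.percentile(g,98)-np.percentile(g,2))
        f=np.polyfit(tt,mid,1);ax=ax+f[0]*nrm;ax/=np.linalg.norm(ax)
        c=c+nrm*f[1]
    t=(q-c)@ax;c=c+ax*(t.max()+t.min())/2
    return c.round(1),np.degrees(np.arctan2(ax[1],ax[0])).round(1),round(np.ptp(t),1),np.round(wid,0)
E
python3 - <<'E'
from h import *
print(torchfit(wcloud(pickle.load(open('w3.pkl','rb'))),(472,-113)))
for n in('top','scene'):print(torchfit(cloud(pickle.load(open(n+'0.pkl','rb'))),(472,-113)))
E
```

```text
(array([ 472. , -112.5]), np.float64(-50.2), np.float64(130.9), array([29., 28., 28., 28., 29., 28., 28., 28., 28., 28., 30., 29., 29.,
       29., 29., 29., 28., 28., 29., 29., 29., 25., 39., 42., 42., 42.,
       42., 41., 42., 39.]))
(array([ 471.7, -111.3]), np.float64(-50.1), np.float64(132.6), array([28., 29., 28., 28., 27., 26., 26., 28., 29., 29., 26., 27., 26.,
       27., 28., 28., 28., 26., 26., 27., 27., 25., 37., 40., 41., 40.,
       40., 40., 40., 40., 34.]))
(array([ 472.1, -110.7]), np.float64(-49.5), np.float64(131.3), array([30., 30., 26., 22., 29., 28., 24., 27., 27., 25., 27., 27., 27.,
       28., 29., 26., 26., 26., 26., 26., 27., 24., 36., 40., 38., 39.,
       40., 39., 37., 41.]))
```

Emit:
play_rows(deltas=[[0.59,-0.23,-0.4,0,0,-0.33,1],[0,0,-0.8,0,0,0,1],[0,0,-0.8,0,0,0,1],[0,0,-0.8,0,0,0,1],[0,0,-0.8,0,0,0,1],[0,0,-0.4,0,0,0,1],[0,0,0,0,0,0,1],[0,0,0,0,0,0,1]])

```text
time_s: 7.68
eef_pos: [472.3, -109.8, 39.1]
ee_rot: [-0.0, 0.421, 0.907, 0.0]
force: [-0.2, 0.1, 1.0]
grip_width: 1.002
```

Emit:
play_rows(deltas=[[0,-0.05,-0.35,0,0,0,1],[0,0,-0.35,0,0,0,1],[0,0,-0.15,0,0,0,1],[0,0,0,0,0,0,1],[0,0,0,0,0,0,1]])

```text
time_s: 8.1
eef_pos: [472.7, -112.7, 6.0]
ee_rot: [0.001, 0.422, 0.907, -0.0]
force: [-0.0, -0.9, 0.8]
grip_width: 0.999
```

Emit:
play_rows(deltas=[[0,0,0,0,0,0,-1],[0,0,0,0,0,0,-1],[0,0,0,0,0,0,-1],[0,0,0,0,0,0,-1],[0,0,0,0,0,0,-1],[0,0,0,0,0,0,-1],[0,0,0,0,0,0,-1],[0,0,0,0,0,0,-1]])

```text
time_s: 8.77
eef_pos: [472.2, -112.8, 5.3]
ee_rot: [0.0, 0.422, 0.907, -0.0]
force: [-0.4, 1.2, 5.2]
grip_width: 0.341
```

Emit:
play_rows(deltas=[[0,0,0.6,0,0,0,-1],[0,0,0.6,0,0,0,-1],[0.5,-0.18,0.1,0,0,1,-1],[0.5,-0.18,0,0,0,1,-1],[0.5,-0.18,0,0,0,1,-1],[0.5,-0.18,0,0,0,1,-1],[0.5,-0.18,0,0,0,1,-1],[0.56,-0.2,0,0,0,1,-1]])

```text
time_s: 9.43
eef_pos: [594.7, -156.7, 56.2]
ee_rot: [-0.001, 0.119, 0.993, 0.0]
force: [-0.2, -0.7, -2.8]
grip_width: 0.347
```

Emit:
play_rows(deltas=[[0,0,0,0,0,1,-1],[0,0,0,0,0,1,-1],[0,0,0,0,0,0.37,-1],[0,0,0,0,0,0,-1],[0,0,0,0,0,0,-1]])

```text
time_s: 9.85
eef_pos: [594.1, -156.6, 56.4]
ee_rot: [-0.0, -0.002, 1.0, 0.0]
force: [0.1, 0.5, -2.3]
grip_width: 0.341
```

```bash
cat >> h.py <<'E'
def matfit(P,H,near,kind):
    """least-squares circle (r=45 fixed) on the outline of a mat"""
    from scipy.optimize import least_squares
    h,s,v=[H[...,i].astype(int) for i in range(3)]
    m={'grey':(s<55)&(v>100),'black':(v<70),'cork':(h<25)&(s>50)}[kind]
    m=m&(P[...,2]<12)&(np.hypot(P[...,0]-near[0],P[...,1]-near[1])<62)
    m=cv2.morphologyEx(m.astype(np.uint8),cv2.MORPH_OPEN,np.ones((3,3)))
    cs=max(cv2.findContours(m,cv2.RETR_EXTERNAL,cv2.CHAIN_APPROX_NONE)[0],key=len)[:,0]
    q=P[cs[:,1],cs[:,0],:2];q=q[np.isfinite(q[:,0])]
    r=least_squares(lambda p:np.hypot(*(q-p[:2]).T)-p[2],[*near,45],loss='soft_l1',f_scale=1.)
    return r.x.round(1),round(float(np.median(abs(r.fun))),2)
E
python3 - <<'E'
from h import *
from rig import capture
N=dict(cork=(639.5,144),black=(597,-5),grey=(594.5,-157))
for n in('w1','w3','top0','scene0'):
    d=pickle.load(open(n+'.pkl','rb'));P=(wcloud if n[0]=='w' else cloud)(d)
    print(n,[(k,matfit(P,hsv(d),N[k],k)) for k in N if (n,k)!=('w3','cork')])
d=wrist('w4');print(d['s']['eef_pos'],d['s']['ee_rot'],d['s']['grip_width'],d['s']['force'])
for n in('wrist','top','scene'):
    e=d if n=='wrist' else capture(n);P=(wcloud if n=='wrist' else cloud)(e)
    h=hsv(e);P=P.copy();P[~((h[...,0]>15)&(h[...,0]<35)&(h[...,1]>90))]=np.nan
    try: print(n,torchfit(P,d['s']['eef_pos'][:2],z0=50,z1=110))
    except Exception as x: print(n,x)
E
```

```text
w1 [('cork', (array([640.7, 142.6,  44.4]), 0.51)), ('black', (array([594.7,  -5.3,  35.7]), 2.6)), ('grey', (array([ 596. , -158.9,   46.2]), 0.48))]
w3 [('black', (array([598.7,  -1. ,  33.6]), 5.98)), ('grey', (array([ 595.5, -158.4,   45.4]), 0.72))]
top0 [('cork', (array([640. , 144.9,  44.1]), 0.72)), ('black', (array([597.5,  -3.9,  41.6]), 0.64)), ('grey', (array([ 594.8, -154.7,   45.3]), 0.68))]
scene0 [('cork', (array([639.1, 143.3,  43.9]), 0.49)), ('black', (array([597.5,  -4.9,  42.1]), 0.57)), ('grey', (array([ 593.8, -156.4,   44.3]), 0.68))]
[ 594.11128393 -156.56660222   56.41001266] [-4.11273589e-04 -1.92925827e-03  9.99998034e-01  2.03518493e-04] 0.3405848320226414 [ 0.08188178  0.46457138 -2.25582841]
wrist (array([ 585.2, -157.3]), np.float64(0.0), np.float64(91.4), array([28., 28., 28., 28., 28., 28., 28., 28., 28., 30., 29., 29., 29.,
       29., 30., 30., 28., 28., 27., 38.]))
top attempt to get argmax of an empty sequence
scene (array([ 626.1, -153.9]), np.float64(0.8), np.float64(63.8), array([31., 37., 26., 27., 27., 34., 37., 39., 38., 40., 40., 40., 41.]))
```

View pics/w4.png

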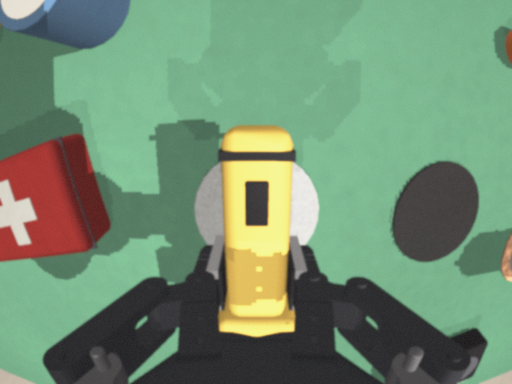

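The torch lies exactly along x above the grey mat, with its axis through the mat's centre. I'll lower it.

Emit:
play_rows(deltas=[[0.02,-0.01,-0.4,0,0,0,-1],[0,0,-0.4,0,0,0,-1],[0,0,-0.3,0,0,0,-1],[0,0,-0.06,0,0,0,-1],[0,0,0,0,0,0,-1],[0,0,0,0,0,0,-1]])

```text
time_s: 10.5
eef_pos: [595.6, -157.2, 11.1]
ee_rot: [0.0, -0.003, 1.0, -0.0]
force: [0.0, -0.4, -2.1]
grip_width: 0.344
```

Emit:
play_rows(deltas=[[0,0,-0.04,0,0,0,-1],[0,0,0,0,0,0,-1],[0,0,0,0,0,0,-1]])

```text
time_s: 10.75
eef_pos: [595.4, -157.2, 9.3]
ee_rot: [0.0, -0.003, 1.0, -0.0]
force: [0.3, 0.2, -2.5]
grip_width: 0.342
```

Emit:
play_rows(deltas=[[0,0,-0.03,0,0,0,-1],[0,0,-0.02,0,0,0,-1],[0,0,0,0,0,0,-1],[0,0,0,0,0,0,-1]])

```text
time_s: 11.08
eef_pos: [595.5, -157.2, 8.3]
ee_rot: [0.0, -0.003, 1.0, -0.0]
force: [-4.0, 0.8, 9.2]
grip_width: 0.342
```

Emit:
play_rows(deltas=[[0,0,0,0,0,0,1],[0,0,0,0,0,0,1],[0,0,0,0,0,0,1],[0,0,0,0,0,0,1],[0,0,0,0,0,0,1],[0,0,0.6,0,0,0,1],[0,0,0.9,0,0,0,1],[0,0,0.9,0,0,0,1]])

```text
time_s: 11.75
eef_pos: [594.6, -156.8, 103.3]
ee_rot: [-0.001, -0.003, 1.0, 0.001]
force: [1.2, -0.6, 0.6]
grip_width: 0.997
```

Emit:
play_rows(deltas=[[-0.4,-0.2,0.9,0,0,-1,1],[-0.5,-0.2,0.9,0,0,-1,1],[-0.5,-0.2,0,0,0,-1,1],[-0.5,-0.3,0,0,0,-1,1],[-0.5,-0.3,0,0,0,-1,1],[-0.5,-0.3,0,0,0,-1,1],[-0.5,-0.3,0,0,0,-1,1],[-0.5,-0.3,0,0,0,-1,1]])

```text
time_s: 12.42
eef_pos: [438.3, -241.4, 174.7]
ee_rot: [0.0, 0.407, 0.914, -0.0]
force: [0.1, -0.4, 0.4]
grip_width: 1.002
```

Emit:
play_rows(deltas=[[0,0,0,0,0,-1,1],[0,0,0,0,0,-1,1],[0,0,0,0,0,0,1],[0,0,0,0,0,0,1]])

```text
time_s: 12.75
eef_pos: [439.3, -241.0, 174.7]
ee_rot: [0.0, 0.496, 0.868, -0.0]
force: [-0.4, 0.2, 1.0]
grip_width: 0.999
```

Run:
```python
from h import *
d=wrist('w5');print(d['s']['eef_pos'],d['s']['ee_rot'],d['s']['grip_width'])
P=wcloud(d)
print('torch',torchfit(P,(595,-157)),'grey',matfit(P,hsv(d),(595,-157),'grey'))
T=np.ones(P.shape[:2],bool)
for e in(P,*[cloud(pickle.load(open(n+'0.pkl','rb'))) for n in('top','scene')]):
    T=np.ones(e.shape[:2],bool);b=blob(e,T,69,84,(439,-275),50);print(b['n'],b['circ'],b['rect'],b['mean'])
    c=np.array([439,-275.3]);r=np.hypot(e[...,0]-c[0],e[...,1]-c[1])
    k=(r>37)&(r<58)&(e[...,2]>20)&(e[...,2]<62);q=e[k][:,:2]-c
    if len(q):print(len(q),'handle',np.degrees(np.arctan2(*q.mean(0)[::-1])))
```

```text
[ 439.33909876 -241.04371919  174.65609172] [ 5.08842992e-05  4.96303584e-01  8.68149037e-01 -7.04488706e-06] 0.9986261571550642
torch (array([ 595.1, -158.1]), np.float64(0.1), np.float64(133.0), array([30., 30., 28., 28., 28., 29., 28., 28., 28., 29., 28., 29., 28.,
       29., 28., 28., 28., 29., 29., 29., 28., 26., 38., 42., 42., 42.,
       42., 42., 41., 42., 37.])) grey (array([ 594.6, -166.7,   36.7]), 3.24)
2999 [ 439.2 -277.3   29.2] [ 439.2 -276.9   57.2   57.2   69.5] [ 438.7 -275.4   75.1]
168 handle 109.50029351254405
434 [ 438.8 -275.2   29.1] [ 439.1 -275.4   57.7   55.3   88. ] [ 438.6 -274.7   75.3]
26 handle 109.83530876261769
259 [ 439.  -278.9   32. ] [ 439.  -276.5   59.2   55.5   56.6] [ 440.5 -273.3   76.1]
38 handle 108.95394163886255
```

View pics/w5.png

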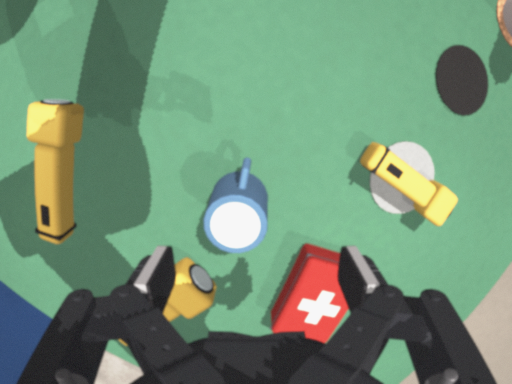

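Emit:
play_rows(deltas=[[0,-0.44,0,0,0,-0.92,1],[0,-0.44,0,0,0,-0.91,1],[0,0,-0.7,0,0,0,1],[0,0,-0.7,0,0,0,1],[0,0,-0.2,0,0,0,1],[0,0,0,0,0,0,1],[0,0,0,0,0,0,1],[0,0,0,0,0,0,1]])

```text
time_s: 13.47
eef_pos: [440.0, -276.6, 112.2]
ee_rot: [0.001, 0.578, 0.816, -0.0]
force: [0.8, 0.2, 0.1]
grip_width: 1.005
```

Emit:
play_rows(deltas=[[-0.02,0,-0.5,0,0,0,1],[0,0,-0.5,0,0,0,1],[0,0,-0.5,0,0,0,1],[0,0,-0.4,0,0,0,1],[0,0,-0.2,0,0,0,1],[0,0,0,0,0,0,1],[0,0,0,0,0,0,1]])

```text
time_s: 14.05
eef_pos: [439.1, -276.7, 27.7]
ee_rot: [0.001, 0.578, 0.816, -0.0]
force: [-0.8, 0.0, 1.5]
grip_width: 1.002
```

Emit:
play_rows(deltas=[[0,0,0,0,0,0,-1],[0,0,0,0,0,0,-1],[0,0,0,0,0,0,-1],[0,0,0,0,0,0,-1],[0,0,0,0,0,0,-1],[0,0,0,0,0,0,-1]])

```text
time_s: 14.55
eef_pos: [438.9, -276.7, 28.3]
ee_rot: [0.001, 0.578, 0.816, -0.0]
force: [-2.6, 1.5, 10.1]
grip_width: 0.696
```

Emit:
play_rows(deltas=[[0,0,0.4,0,0,0,-1],[0,0,0.8,0,0,0,-1],[0,0,0.8,0,0,0,-1],[0.5,0.85,0,0,0,0,-1],[0.5,0.85,0,0,0,0,-1],[0.5,0.85,0,0,0,0,-1],[0.5,0.85,0,0,0,0,-1],[0.5,0.85,0,0,0,0,-1]])

```text
time_s: 15.22
eef_pos: [539.1, -104.5, 107.2]
ee_rot: [0.0, 0.578, 0.816, 0.0]
force: [1.6, -0.9, -1.8]
grip_width: 0.695
```

Emit:
play_rows(deltas=[[0.5,0.85,0,0,0,0,-1],[0.5,0.85,0,0,0,0,-1],[0.46,0.85,0,0,0,0,-1],[0,0,-0.6,0,0,0,-1],[0,0,-0.6,0,0,0,-1],[0,0,0,0,0,0,-1],[0,0,0,0,0,0,-1],[0,0,0,0,0,0,-1]])

```text
time_s: 15.88
eef_pos: [597.5, -4.7, 60.2]
ee_rot: [0.001, 0.579, 0.816, 0.0]
force: [-0.8, 0.2, -1.6]
grip_width: 0.689
```

Run:
```python
from h import *
from rig import capture
d=wrist('w6');print(d['s']['eef_pos'],d['s']['ee_rot'],d['s']['grip_width'],d['s']['force'])
for n in('wrist','scene','top'):
    e=d if n=='wrist' else capture(n);P=(wcloud if n=='wrist' else cloud)(e);T=np.ones(P.shape[:2],bool)
    h=hsv(e);bl=(h[...,0]>98)&(h[...,0]<125)&(h[...,1]>70)
    for m,a,b in((bl,18,110),((h[...,2]>120)&(h[...,1]<60),90,125)):
        q=blob(P,m,a,b,d['s']['eef_pos'][:2],50);print(n,a,q and [q['n'],q['circ'],q['rect'],q['mean']])
    pickle.dump(e,open('c_'+n+'.pkl','wb'))
```

```text
[597.53754903  -4.72679026  60.19181412] [8.75227922e-04 5.78588740e-01 8.15618881e-01 3.81161742e-04] 0.6891859254777647 [-0.82918962  0.22409488 -1.58894819]
wrist 18 [10144, array([593.5,   7. ,  37.6]), array([592.7,  11.1,  59.8,  67. ,  19.6]), array([591.2,  15.8,  89.3])]
wrist 90 [7124, array([5.964e+02, 5.000e-01, 3.870e+01]), array([599.3,  -3.3,  73.7,  42.2,  37.6]), array([597.3,  -1.9, 106.7])]
scene 18 [431, array([604.2,  19.8,  29.5]), array([605.3,  19.5,  27.7,  54.4,  68.6]), array([603.8,  21.7,  72.1])]
scene 90 [137, array([593. ,   2.2,  23.2]), array([590.7,   5.4,  46.5,  21.1,  36.9]), array([591.2,   4.9, 108.8])]
top 18 None
top 90 None
```

View pics/w6.png

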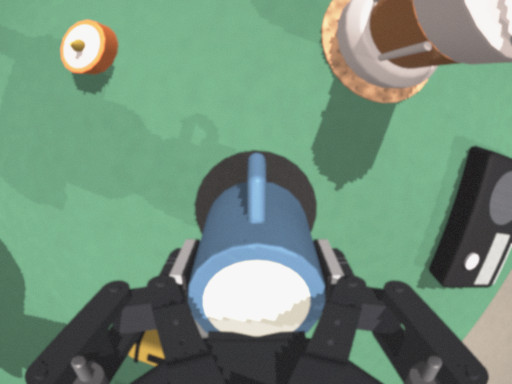

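The cup sits straight above the black mat, with the handle clear of the lantern. I'll lower it.

Emit:
play_rows(deltas=[[0,0,-0.35,0,0,0,-1],[0,0,-0.25,0,0,0,-1],[0,0,-0.05,0,0,0,-1],[0,0,0,0,0,0,-1],[0,0,0,0,0,0,-1]])

```text
time_s: 16.45
eef_pos: [597.1, -4.4, 33.0]
ee_rot: [0.0, 0.578, 0.816, 0.0]
force: [0.2, -0.0, -1.6]
grip_width: 0.691
```

Emit:
play_rows(deltas=[[0,0,-0.04,0,0,0,-1],[0,0,-0.02,0,0,0,-1],[0,0,0,0,0,0,-1],[0,0,0,0,0,0,-1]])

```text
time_s: 16.78
eef_pos: [597.4, -4.3, 31.3]
ee_rot: [0.001, 0.578, 0.816, 0.0]
force: [-2.8, 0.7, 5.6]
grip_width: 0.694
```

Emit:
play_rows(deltas=[[0,0,0,0,0,0,1],[0,0,0,0,0,0,1],[0,0,0,0,0,0,1],[0,0,0,0,0,0,1],[0,0,0.4,0,0,0,1],[0,0,0.8,0,0,0,1],[0,0,0.9,0,0,0,1],[0,0,0.9,0,0,0,1]])

```text
time_s: 17.45
eef_pos: [596.5, -4.1, 151.4]
ee_rot: [-0.001, 0.578, 0.816, -0.0]
force: [0.6, -0.9, 0.5]
grip_width: 1.0
```

Emit:
play_rows(deltas=[[-0.7,0.35,0.6,0,0,0,1],[-0.7,0.35,0,0,0,0,1],[-0.7,0.35,0,0,0,0,1],[-0.7,0.35,0,0,0,0,1],[-0.7,0.35,0,0,0,0,1],[0,0,0,0,0,0,1],[0,0,0,0,0,0,1],[0,0,0,0,0,0,1]])

```text
time_s: 18.12
eef_pos: [457.6, 65.5, 174.5]
ee_rot: [0.001, 0.578, 0.816, 0.0]
force: [0.9, -0.1, -0.7]
grip_width: 1.003
```

Run:
```python
from h import *
from rig import capture
d=wrist('w7');print(d['s']['eef_pos'],d['s']['ee_rot'],d['s']['grip_width'])
for n in('wrist','scene','top'):
    e=d if n=='wrist' else capture(n);P=(wcloud if n=='wrist' else cloud)(e);T=np.ones(P.shape[:2],bool)
    for k,c,a,b,r in(('tea',(447,73),14,30,35),('cup',(597,-5),72,86,45)):
        q=blob(P,T,a,b,c,r);print(n,k,q and [q['n'],q['circ'],q['rect'],q['mean']])
    pickle.dump(e,open('e_'+n+'.pkl','wb'))
    try: print(matfit(P,hsv(e),(597,-5),'black'))
    except Exception as x: print(x)
```

```text
[457.63138284  65.51141579 174.54393056] [5.63018313e-04 5.78358141e-01 8.15782744e-01 2.40407727e-04] 1.0031386192892728
wrist tea [1034, array([447.5,  72.9,  19.1]), array([447.2,  73. ,  36.8,  37.2,  19.5]), array([447.3,  74. ,  22.2])]
wrist cup [287, array([584.9, -16.7,  22.2]), array([581.3, -20.2,  12.3,  44.3,  44.5]), array([580.4, -17.9,  77.5])]
(array([596.1,  -6.2,  39.1]), 2.87)
scene tea [170, array([446. ,  74.1,  18.9]), array([447.4,  74. ,  34. ,  35.9,  32.5]), array([449. ,  75.5,  23. ])]
scene cup [467, array([597.2,  -4.5,  29.9]), array([597.8,  -4. ,  57.8,  54.9,  56.1]), array([599.1,  -1.4,  79.1])]
(array([597.5,  -6.2,  40.2]), 3.36)
top tea None
top cup [397, array([598. ,  -2.6,  29.5]), array([597.7,  -3.6,  56.5,  56.2,  89.3]), array([597.3,  -3.3,  78.7])]
(array([597.2,  -6.8,  39.4]), 3.58)
```

View pics/w7.png

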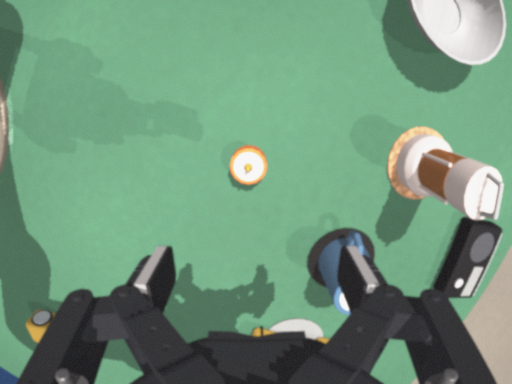

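Emit:
play_rows(deltas=[[-0.26,0.19,-0.4,0,0,0,1],[0,0,-0.8,0,0,0,1],[0,0,-0.8,0,0,0,1],[0,0,-0.8,0,0,0,1],[0,0,-0.6,0,0,0,1],[0,0,-0.3,0,0,0,1],[0,0,0,0,0,0,1],[0,0,0,0,0,0,1]])

```text
time_s: 18.93
eef_pos: [446.8, 73.1, 26.0]
ee_rot: [-0.0, 0.579, 0.816, -0.0]
force: [0.9, -1.1, 1.3]
grip_width: 1.001
```

Emit:
play_rows(deltas=[[0.01,0,-0.3,0,0,0,1],[0,0,-0.27,0,0,0,1],[0,0,0,0,0,0,1],[0,0,0,0,0,0,1]])

```text
time_s: 19.27
eef_pos: [447.5, 73.2, 4.2]
ee_rot: [0.0, 0.578, 0.816, 0.0]
force: [-0.0, 0.2, -0.2]
grip_width: 0.998
```

Emit:
play_rows(deltas=[[0,0,0,0,0,0,-1],[0,0,0,0,0,0,-1],[0,0,0,0,0,0,-1],[0,0,0,0,0,0,-1],[0,0,0,0,0,0,-1],[0,0,0,0,0,0,-1],[0,0,0,0,0,0,-1]], squeeze=25)

```text
time_s: 19.85
eef_pos: [447.2, 73.4, 4.0]
ee_rot: [0.0, 0.578, 0.816, 0.0]
force: [-0.7, 0.4, 6.0]
grip_width: 0.437
```

Emit:
play_rows(deltas=[[0,0,0.4,0,0,0,-1],[0,0,0.8,0,0,0,-1],[0,0,0.9,0,0,0,-1],[0,0,0.9,0,0,0,-1],[0.6,-0.31,0,0,0,0,-1],[0.6,-0.31,0,0,0,0,-1],[0.6,-0.31,0,0,0,0,-1],[0.6,-0.31,0,0,0,0,-1]])

```text
time_s: 20.52
eef_pos: [543.9, 23.2, 123.8]
ee_rot: [0.0, 0.578, 0.816, 0.0]
force: [0.8, 0.0, 0.6]
grip_width: 0.432
```

Emit:
play_rows(deltas=[[0.6,-0.31,0,0,0,0,-1],[0.5,-0.26,0,0,0,0,-1],[0.25,-0.13,0,0,0,0,-1],[0,0,-0.4,0,0,0,-1],[0,0,0,0,0,0,-1],[0,0,0,0,0,0,-1],[0,0,0,0,0,0,-1]])

```text
time_s: 21.1
eef_pos: [596.8, -4.0, 108.0]
ee_rot: [0.0, 0.578, 0.816, 0.0]
force: [-0.1, 0.2, -0.2]
grip_width: 0.434
```

Run:
```python
from h import *
from rig import capture
d=wrist('w8');print(d['s']['eef_pos'],d['s']['ee_rot'],d['s']['grip_width'],d['s']['force'])
P=wcloud(d);T=np.ones(P.shape[:2],bool);h=hsv(d)
for k,m,a,b in(('tea',(h[...,0]<20)&(h[...,1]>110),85,125),('cup',T,72,84)):
    q=blob(P,m,a,b,(597.5,-4),45);print(k,q and [q['n'],q['circ'],q['rect'],q['mean']])
cv2.imwrite('pics/w8c.png',d['pixels'][120:,100:420,::-1])
```

```text
[596.79382484  -4.0212211  107.98881806] [7.64777552e-05 5.78239703e-01 8.15866925e-01 4.39164122e-05] 0.4337247545603658 [-0.06392738  0.1645164  -0.17963088]
tea [911, array([596.6,  -1.2,  18.7]), array([594.2,   6.4,  37.3,  16.1,  18. ]), array([592.8,  10.7, 116.7])]
cup [3061, array([598.1,  -4.5,  29. ]), array([594.4,   5.7,  57.9,  35.7,  20. ]), array([594. ,   7.9,  77.9])]
```

View pics/w8c.png

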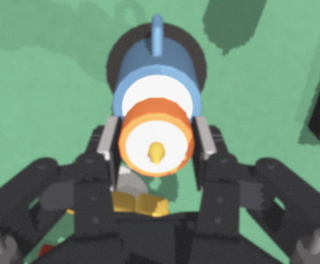

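The tea light is over the cup, with near-edge fits agreeing within about 1 mm. I'll lower it.

Emit:
play_rows(deltas=[[0.02,-0.02,-0.3,0,0,0,-1],[0,0,-0.2,0,0,0,-1],[0,0,-0.1,0,0,0,-1],[0,0,0,0,0,0,-1],[0,0,0,0,0,0,-1]])

```text
time_s: 21.57
eef_pos: [597.5, -5.0, 83.0]
ee_rot: [-0.0, 0.578, 0.816, -0.0]
force: [-0.4, 0.9, 0.4]
grip_width: 0.429
```

Emit:
play_rows(deltas=[[0,0,-0.03,0,0,0,-1],[0,0,0,0,0,0,-1],[0,0,0,0,0,0,-1]])

```text
time_s: 21.82
eef_pos: [597.6, -5.0, 82.1]
ee_rot: [-0.0, 0.578, 0.816, -0.0]
force: [-0.8, -0.4, -1.1]
grip_width: 0.431
```

Emit:
play_rows(deltas=[[0,0,-0.03,0,0,0,-1],[0,0,0,0,0,0,-1],[0,0,0,0,0,0,-1]])

```text
time_s: 22.07
eef_pos: [597.8, -5.0, 82.0]
ee_rot: [0.0, 0.578, 0.816, 0.0]
force: [-4.0, 1.0, 9.2]
grip_width: 0.436
```

Contact. Release, rise, and back off for the final check.

Emit:
play_rows(deltas=[[0,0,0,0,0,0,0.3],[0,0,0,0,0,0,0.6],[0,0,0,0,0,0,1],[0,0,0,0,0,0,1],[0,0,0,0,0,0,1],[0,0,0.5,0,0,0,1],[0,0,0.9,0,0,0,1],[0,0,0.9,0,0,0,1]])

```text
time_s: 22.73
eef_pos: [597.0, -4.9, 173.3]
ee_rot: [-0.001, 0.578, 0.816, -0.001]
force: [0.4, -0.2, 0.7]
grip_width: 1.001
```

Emit:
play_rows(deltas=[[-0.5,0.2,0.8,0,0,0,1],[-0.8,0.2,0.2,0,0,0,1],[-0.8,0.2,0,0,0,0,1],[-0.8,0.2,0,0,0,0,1],[-0.8,0.2,0,0,0,0,1],[-0.8,0.2,0,0,0,0,1],[0,0,0,0,0,0,1],[0,0,0,0,0,0,1]])

```text
time_s: 23.4
eef_pos: [417.1, 43.3, 213.5]
ee_rot: [0.001, 0.578, 0.816, 0.0]
force: [1.4, 0.9, -0.2]
grip_width: 0.997
```

Run:
```python
from h import *
from rig import capture
d=wrist();print(d['s']['time_s'],d['s']['eef_pos'])
for n in('scene','top'):
    e=capture(n);P=cloud(e);T=np.ones(P.shape[:2],bool);h=hsv(e);o=pickle.load(open(n+'0.pkl','rb'));Po=cloud(o)
    for k,c,a,b,r in(('tea',(597,-4),92,106,35),('cup',(597,-4),70,84,45),('lant',(640,144),114,128,50),('base',(640,144),14,40,50)):
        q=blob(P,T,a,b,c,r);print(n,k,q and [q['n'],q['circ'],q['mean']])
    try: print('torch',torchfit(P,(595,-157)))
    except Exception as x: print(x)
    for k,c,a,b,r in(('bowl',(594,340),30,60,95),('tin',(584,-335),36,55,95),('radio',(754,65),20,45,90)):
        f=lambda X:blob(X,T,a,b,c,r)
        x,y=f(Po),f(P);print(k,x and x['mean'],y and y['mean'],x and x['n'],y and y['n'])
    cv2.imwrite(f'pics/{n}F.png',e['pixels'][...,::-1])
```

```text
23.4 [417.05758627  43.2698631  213.50401406]
scene tea [213, array([597.5,  -4.6,  19.3]), array([599.6,  -1.3, 100.6])]
scene cup [245, array([597.9,  -2.7,  28.6]), array([604.3,   8.4,  78.1])]
scene lant [465, array([639.8, 144.8,  25.3]), array([642.4, 148.8, 123.2])]
scene base [437, array([639.9, 145.5,  35.6]), array([651. , 160.8,  30.6])]
torch (array([ 595. , -155.1]), np.float64(0.5), np.float64(130.3), array([32., 29., 26., 28., 25., 25., 26., 26., 26., 24., 26., 26., 29.,
       27., 27., 27., 27., 27., 27., 27., 26., 21., 38., 42., 41., 39.,
       41., 40., 40., 41.]))
bowl [580.  328.8  43.3] [579.8 329.1  43.3] 1679 1678
tin [ 584.2 -328.2   45.6] [ 583.8 -327.3   45.5] 902 906
radio [789.6  60.3  32.7] [789.6  60.3  32.7] 2028 2047
top tea [172, array([598.6,  -3.6,  19. ]), array([597.2,  -3.3, 100.6])]
top cup [161, array([597.1,  -2.9,  28.9]), array([586.4,  -4.7,  78.2])]
top lant [266, array([640.2, 145.4,  25.2]), array([637.5, 144. , 123. ])]
top base [234, array([640.1, 145.6,  35.9]), array([625.3, 134.6,  30.1])]
torch (array([ 594.5, -155.5]), np.float64(0.1), np.float64(132.1), array([29., 27., 27., 26., 26., 25., 26., 26., 26., 25., 29., 28., 28.,
       29., 29., 29., 26., 26., 25., 26., 25., 25., 37., 41., 42., 41.,
       43., 40., 40., 40., 38.]))
bowl [614.4 355.4  43.4] [614.4 356.6  43.2] 626 637
tin [ 580.4 -332.    44.9] [ 580.4 -332.4   44.9] 1362 1375
radio [787.4  54.8  32.4] [787.3  54.9  32.3] 1112 1114
```

View pics/sceneF.png

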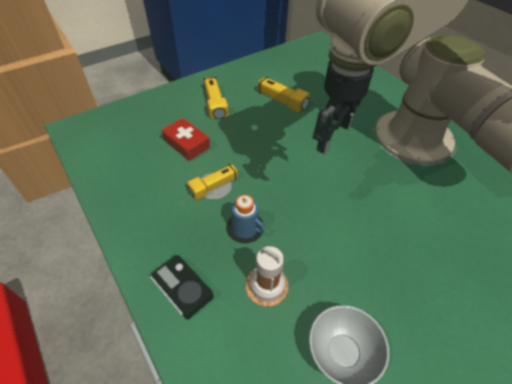

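The final scene view shows the torch on grey (213,182), cup with tea light on black (246,218), and lantern on cork (268,278). Everything is in place, the gripper is clear, and the bowl, tin and radio have not moved.

```bash
python3 -c "
from rig import order;print(order.finish_job())"
```

```text
the job is handed in; nothing more can be done
None
```

The kit is laid out as asked, and I handed the job in at about 23.5 s. The hand-in reports no verdict.

| Item | Where it is | Final check |
|---|---|---|
| White lantern | Standing on the cork mat, next to the bowl | Within about 1–2 mm of the mat's centre |
| Yellow torch (the 130 mm one) | On the grey mat, next to the tin, lens pointing away from the arm | Within about 1 mm of centre in each camera's own fits; 0.1–0.5° off the x axis |
| Blue cup | Upturned on the black mat between them | Within about 1–2 mm of the mat's centre |
| Orange tea light | Standing on the cup's foot | Within about 2 mm of the cup's centre |

- **Left alone:** the bowl, tin and radio measured within about 1 mm of where they started, which is measurement noise. The two larger torches were not touched.
- **Disagreements:** the cameras differ from each other by up to about 4 mm in y on the grey mat. Some outline fits of the black mat were poor because of shadow, so I did not use them.
- **Forces:** the highest force reading at the end of any move was about 10 N.

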